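# Lift a chip carrier with a flat lifter and slide it into its reclined case

### The job

Slide the blade of the steel lifter under the flat chip carrier on the desk, lift the carrier on the blade and slide it gently into the reclined aluminium case, so that it lies flat on the case's floor, fully home behind the front lips. Then draw the blade out and set the lifter down flat on the desk. Do not touch the carrier with the fingers and leave the other things where they are.

Things in the scene. Friction and masses are not known exactly. Their poses are not given: they have to be found in the camera images.
- lifter: loose steel lifter like a fish slice, 0.11-0.21 kg, standing flat, blade away from the robot. Origin: underside of the blade at its upturned heel, mid width; x along the blade to the free edge, z up. Blade x 0 to 79.5, 60 wide, 2 thick (last 7 mm 1.2 thick); heel 10 high, 60 wide, 3 thick behind x = 0; tang behind it 30 wide, 3 thick, to x = -46.
- lifter_grip (a point): point in the lifter's handle to grip, at (-28, 0, 80) of lifter, same axes. The handle is an upright black bar on the tang, 26 (along x) by 14 (along y), from z = 3 to z = 105 above the blade's underside.
- carrier: loose white ceramic plate with nine dark chips bonded on top, 84 (x) by 96 (y) by 9 high, 0.08-0.17 kg, flat on the desk. Origin: centre of the underside of its runners. A 4 mm plate stands on two runners along x, 5 high, 8 wide, at y = +-44; between them a tunnel 80 wide and 5 high, open at both x ends, one of which faces the robot.
- case: fixed aluminium slide-in case on legs, base plate 110x112x6; origin on the desk below the pocket's middle, x along the slide-in direction seen from above (away from the mouth, which faces the robot). The pocket's floor rises 28 degrees away from the mouth.
- case_seat (a point): middle of the pocket's floor, 105 mm above the desk; x up the slope away from the mouth, z square to the floor. The carrier is home when its origin and axes lie here (play 5 mm along x, 6 along y). Side walls' inner faces y = +-51, 26 high; end stop's face x = 44.5; flanges 13 wide over both edges from x = -39 inward, undersides 23 above the floor.
- case_mouth (a point): middle of the pocket's mouth at floor level, at x = -46.5 of case_seat, same axes. Here two front lips stand 5 high and 4 long, at y = 37 to 50 on either side; between them the floor is free over 74 mm. The floor ends 6 mm nearer the robot; flared side walls reach 30 mm nearer, spreading to y = +-60.
- loupe: bystander (sizes in mm): black eye loupe, 35 mm across, 34 tall; origin at its underside
- petri_dish: bystander (sizes in mm): glass dish, 57 mm across, 13 tall; origin at its underside
- marker: bystander (sizes in mm): black felt marker, 131 long; origin at its underside
- usb_stick: bystander (sizes in mm): memory stick, 49 long; origin at its underside
- tape_amber: bystander (sizes in mm): roll of amber tape, 62 across; origin at its underside
- sample_box: bystander (sizes in mm): small hinged plastic box, 64x60x24; origin at its underside
- battery_9v: bystander (sizes in mm): standing block battery, 18x29x47; origin at its underside

How it is judged (in metres and radians):
On the way, in this order (a step that is already met when the one before it is completed fails the run):
1. the carrier is carried on the lifter, at least 30 mm above the desk (height (world z) of carrier above 0.03 m and contact force between carrier and lifter above 0.3 N), for 0.3 s.
2. the carrier is home in the case (x of carrier in the frame of case_seat between -0.004 and 0.004 m and y of carrier in the frame of case_seat between -0.005 and 0.005 m and z of carrier in the frame of case_seat between -0.0018 and 0.0018 m and angle between the z axis of carrier and the z axis of case_seat, either way round below 0.035 rad), for 0.2 s.
At the end, for the whole second after the job is handed in: The carrier lies at rest in the case's pocket: origin within 4 mm along the slope, 5 mm sideways and 1.8 mm of the floor, lying flat on it within 2 degrees; the lifter stands released and at rest with its blade flat on the desk (within 5 mm and 6 degrees) (all of step 2 and linear speed of each of carrier, lifter below 0.01 m/s and angle between lifter's own z axis and vertical below 0.1 rad and height (world z) of lifter between -0.005 and 0.005 m); the robot touches nothing.
It fails at once if the fingers touch the carrier (contact force between the fingers and carrier above 1 N).
It fails at once if the carrier is rammed against the case (over 25 N) (contact force between carrier and case above 25 N).
It fails at once if a bystander is moved more than 30 mm (distance of any of loupe, petri_dish, marker, usb_stick, tape_amber, sample_box, battery_9v from where it was at the start of the episode above 0.03 m).
It also fails if it takes over 72 s, if anything falls off the work surface, if the arm or the gripper's body presses on something with over 40 N, if the wrist force passes 120 N, or if a joint passes its speed limit or range.

### The arm

A 7-joint arm with a two-finger parallel gripper is mounted at the origin on a cart in front of the work surface, level with it; the furniture and walls round the work are solid. World frame = base frame: x ahead of the robot, y to its left, z up, the work surface at z = 0. Lengths are in m, angles in degrees, forces in N, time in s.
With the tool pointing down it reaches from about 0.425 to 0.975 m from the base axis. Payload 16.7 kg.
Tool frame: the origin (TCP) lies midway between the tips of the shut fingers; the grasp point (between the pads) lies 19 mm behind it; z points along the fingers, y is the line along which they close (so a half turn about z gives the same grasp; the last joint's range is limited). The gripper opens to 85 mm and grips with 20 to 120 N. Pads are 22 mm wide; open, the fingers measure 114 mm over their backs; the gripper's body (76 mm by 85 mm) begins 54 mm behind the grasp point. The pads swing forward as they close: fully open they stand 13 mm farther back than shut.
Start: joints at [-83.222, 24.414, 4.234, 92.017, -1.954, 63.644, -3.845], TCP at [0.179, 0.651, 0.199] pointing down, gripper open.
Joint ranges: [-163.25, 163.25], [-28.42, 122.38], [-70.27, 78.77], [12.13, 141.07], [-58.53, 238.53], [9.26, 117.41], [-156.51, 156.51]. Speed limits (degrees/s): [108.29, 108.29, 136.94, 136.94, 172.46, 172.46, 172.46].

### API

Orientations are given as [roll, pitch, yaw] about the fixed x, y, z axes, in that order (R = Rz(yaw) Ry(pitch) Rx(roll)).
In Python, from station import robot gives the robot as it stands. The module is installed in compiled form; this text tells all that it offers.
- The arm moves only by the tool apply_moves, never from a script. Its argument "deltas" is one flat list of numbers, 5 for each row, row after row: the shift along the world's x, y, z in cm, then the turn about the world's z in degrees, then the finger opening in cm, from 0 to 8.54. A call has 1 to 8 rows; each row is the pose to reach, as a shift and turn from the pose commanded when the call began; what a row does not reach only later rows make up. A row lasts 1/10 s, in which the tool goes at most 50 mm and 8.59 degrees, less where a joint would pass 70% of its speed; a pose out of reach is approached as far as the arm can. A call with a gripper value outside its range is refused whole. The fingers move at their own pace and stop on an object; "newtons" is the grip in N (left out, the last holds). Time passes only in rows, so rows that repeat a pose let the fingers close. It gives the time, the measured TCP pose, the force, the opening and the grip force at its end, in the units of the state.
- robot.read_state(): the state, without advancing time (a new reading comes with each control period).
- robot.snapshot(name): name is "scene" or "top"; returns (picture, depth): 400x640x3 uint8, blue, green, red; 400x640 float32, m along the optical axis (not along the pixel's ray), 0 where there is no reading.
- robot.camera_info(name): a dict with "vertical_fov" (degrees; the focal length in pixels is half the picture's height over the tangent of half this angle, whatever the lens; pixels are square), "cx", "cy" (the principal point, pixels), "R" (3x3) and "t" (3): a world point X has camera coordinates R X + t. Camera axes: x right, y down, z forward; pixel columns grow to the right and rows downward; lengths in m; the calibration is good to about 2 mm. A picture is of the moment at which its call begins. camera_info takes no time and is no camera call.
- robot.sign_off(): hands the job in; it is judged then, once.
Trained networks look in the newest picture that a camera, given by its name, has taken for a name from the list of things; names that differ only in an ending like _2 or _b are one class to them, and where a whole thing is asked for, a point or a joint stands for the part that bears it (a point fixed in the world has none). Each returns a list of dicts, best first, with "conf" (0 to 1); they miss things now and then, are a little off and sometimes report something else, mostly with a low value. They report only what shows in the picture. A call takes as long as a camera call.
- robot.look_for(name, camera): "bbox" ([left, top, width, height] in pixels, round what is visible of it).
- robot.cut_out(name, camera): "pixels" (400x640 bool, what is visible of it) and "bbox" ([left, top, width, height] in pixels, round what is visible of it).
The state is a dict: "t": time; "joints": joint angles; "qd": joint speeds; "joint_efforts": joint torques, N m; "tcp_pos": TCP position; "tcp_rot": TCP orientation; "wrist_force": force on the tool from outside, world axes, zero at the start; "torque": the same for the moment, N m; "width": finger opening in m; "grasp_force": force on a finger pad.
Only numpy, scipy, OpenCV 4.12 (cv2) and the standard library are available. Lean on these libraries where they do the work, as an engineer would, in place of code of your own. Each camera call takes 0.05 s, during which the arm holds its last target. There are 200 camera calls.

## Working session

There is one attempt and no reset: what is moved stays moved. The work goes in short steps, Python scripts to look and compute and a tool call to move; the robot and the scene stay as the last step left them, time stands still between calls to the robot, and variables do not carry over. Pictures are saved under pics/ and viewed, at most 10 in all, crops included, and the job is handed in when it is done.

Besides the shell and the picture viewer there is one more tool, called after "Request:" as name(argument=value, ...), one argument or row to a line, values as JSON. apply_moves: Moves the arm, as the interface text tells. Its arguments: {"type":"object","properties":{"deltas":{"type":"array"},"newtons":{"type":"number"}},"required":["deltas"]}

```bash
mkdir -p pics
cat > h.py <<'E'
import numpy as np, cv2
from station import robot
def cam(n):
    c=robot.camera_info(n); f=200/np.tan(np.radians(c["vertical_fov"])/2)
    return f,c["cx"],c["cy"],np.array(c["R"]),np.array(c["t"])
def cloud(n,depth):
    f,cx,cy,R,t=cam(n); v,u=np.mgrid[0:400,0:640]
    P=np.stack([(u-cx)/f*depth,(v-cy)/f*depth,depth],-1)
    return (P-t)@R   # world, HxWx3
def shot(n,name=None):
    p,d=robot.snapshot(n)
    if name: cv2.imwrite(f"pics/{name}.png",p)
    return p,d,cloud(n,d)
def pix(n,X):
    f,cx,cy,R,t=cam(n); c=R@np.array(X)+t
    return c[0]/c[2]*f+cx,c[1]/c[2]*f+cy
E
python3 - <<'E'
from h import *
ims=[]
for n in("scene","top"):
    p,d,W=shot(n,n+"0"); np.save(n+"0.npy",W)
    f,cx,cy,R,t=cam(n); print(n,f,cx,cy,(-R.T@t).round(3),R[2].round(3))
    for k in["lifter","carrier","case","loupe","petri_dish","marker","usb_stick","tape_amber","sample_box","battery_9v"]:
        r=robot.cut_out(k,n)
        for o in r[:1]:
            m=o["pixels"]&(d>0); q=W[m]; print(k,round(o["conf"],2),o["bbox"],m.sum(),"med",np.median(q,0).round(3),"lo",np.percentile(q,2,0).round(3),"hi",np.percentile(q,98,0).round(3))
            if k in("lifter","carrier","case"): np.save(f"{k}_{n}.npy",m)
print(robot.read_state())
E
```

```text
scene 441.9301389785589 318.73978466954367 193.24806179928677 [-0.044 -0.647  1.048] [ 0.517  0.479 -0.709]
lifter 0.68 [273.6, 213.3, 32.7, 31.9] 629 med [0.532 0.007 0.003] lo [ 0.479 -0.009 -0.003] hi [0.596 0.05  0.105]
carrier 0.76 [349.3, 224.3, 39.0, 28.6] 683 med [ 0.683 -0.175  0.009] lo [ 0.643 -0.219  0.004] hi [ 0.724 -0.126  0.013]
case 0.7 [254.9, 142.4, 57.1, 60.5] 1863 med [0.666 0.154 0.092] lo [0.607 0.1   0.   ] hi [0.732 0.22  0.148]
loupe 0.66 [326.7, 195.2, 13.9, 11.2] 113 med [ 0.708 -0.012  0.023] lo [ 0.696 -0.025  0.002] hi [0.726 0.004 0.036]
petri_dish 0.7 [330.3, 171.9, 17.1, 13.9] 192 med [0.804 0.059 0.004] lo [ 0.773  0.03  -0.003] hi [0.829 0.085 0.014]
marker 0.62 [255.3, 135.3, 56.4, 68.8] 1924 med [0.665 0.155 0.091] lo [ 0.607  0.1   -0.001] hi [0.735 0.246 0.148]
tape_amber 0.58 [378.8, 313.2, 25.1, 26.7] 336 med [ 0.499 -0.403  0.01 ] lo [ 0.471 -0.432 -0.001] hi [ 0.531 -0.374  0.015]
sample_box 0.63 [406.7, 281.2, 23.8, 33.5] 564 med [ 0.603 -0.407  0.022] lo [ 0.574 -0.44  -0.002] hi [ 0.651 -0.372  0.027]
battery_9v 0.49 [352.4, 187.3, 9.4, 
[... 1259 characters left out ...]
.029]
{'t': 1.1, 'joints': array([-83.22152051,  24.4128632 ,   4.23294462,  92.0158078 ,
        -1.95374288,  63.64449036,  -3.84633899]), 'qd': array([ 0.02616253,  0.00910078, -0.076635  , -0.04595667,  0.08844756,
       -0.00783777, -0.08683979]), 'joint_efforts': array([ 1.34916860e-03, -9.49524951e+01,  3.75705823e+00, -4.63893914e+01,
        1.89583597e-02,  2.20599883e-03,  3.48981260e-06]), 'tcp_pos': array([0.17861271, 0.65091177, 0.19932064]), 'tcp_rot': array([-1.79998749e+02, -2.30889206e-03,  1.64651857e+02]), 'wrist_force': array([ 0.06751132,  0.11471415, -0.00537913]), 'torque': array([0.00989984, 0.01127825, 0.02514569]), 'grasp_force': 0.0, 'width': 0.08510563893625571}
```

View pics/scene0.png

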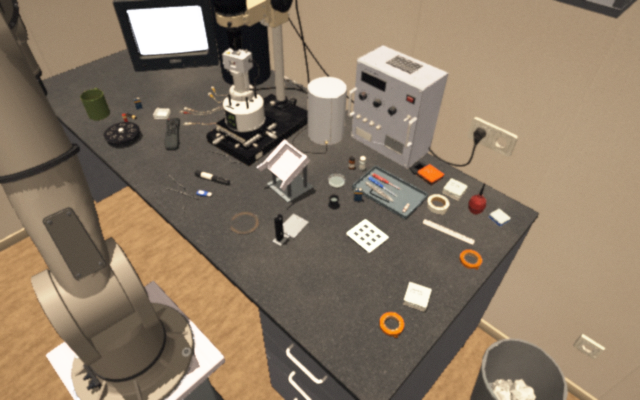

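View pics/top0.png

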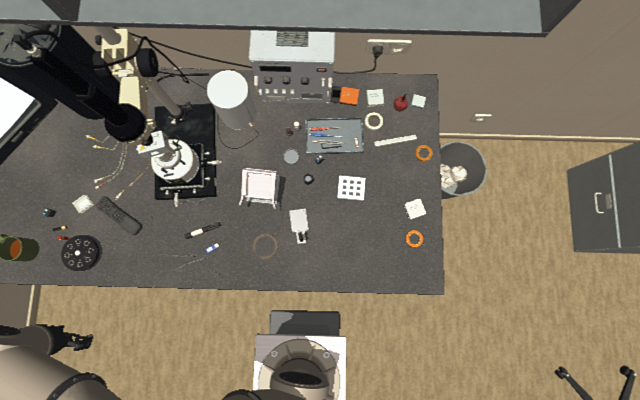

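Run:
```python
from h import *
def rect(q):
    (c,s,a)=cv2.minAreaRect((q[:,:2]*1000).astype(np.float32)); return np.round(c,1),np.round(s,1),round(a,1)
for n in("scene","top"):
    W=np.load(n+"0.npy")
    def box(lo,hi): 
        m=((W>lo)&(W<hi)).all(-1); return W[m]
    q=box([.6,-.26,.005],[.77,-.09,.02]); print(n,"carrier",len(q),q.mean(0).round(4),rect(q))
    q=box([.45,-.03,.06],[.53,.08,.112]); t=q[q[:,2]>.098]; print("handle",len(q),rect(q),q.mean(0).round(4),"top",len(t),t.mean(0).round(4),rect(t))
    m=np.load(f"lifter_{n}.npy"); q=W[m]; q=q[(abs(q[:,2])<.012)]; print("blade",q.mean(0).round(4),rect(q))
    # case: print z map points
    q=box([.55,.07,.05],[.78,.24,.2]); print("case",len(q),q.min(0).round(3),q.max(0).round(3),rect(q))
    # plane fit of floor RANSAC-ish : points in middle
    c=q.mean(0); f=q[np.hypot(*(q[:,:2]-c[:2]).T)<.035]
    A=np.c_[f[:,:2]-c[:2],np.ones(len(f))]; w=np.ones(len(f),bool)
    for _ in range(8):
        k=np.linalg.lstsq(A[w],f[w,2],rcond=None)[0]; r=f[:,2]-A@k; w=abs(r)<max(.003,1.5*np.median(abs(r)))
    print(" floor",k.round(4),"at",c.round(4),"slope",np.degrees(np.arctan(np.hypot(k[0],k[1]))).round(1),"dir",np.degrees(np.arctan2(k[1],k[0])).round(1),w.sum(),r[w].std().round(4))
# upscaled crops, montage
a=cv2.imread("pics/scene0.png")[130:260,225:405]; b=cv2.imread("pics/top0.png")[155:250,230:375]
a=cv2.resize(a,None,fx=4.4,fy=4.4,interpolation=3)[:590]; cv2.imwrite("pics/c1.png",a)
b=cv2.resize(b,None,fx=5.5,fy=5.5,interpolation=3); cv2.imwrite("pics/c2.png",b)
```

```text
scene carrier 677 [ 0.6837 -0.173   0.0088] (array([ 685.2, -171.6]), array([97.9, 87. ]), 86.4)
handle 121 (array([491.5,   9.6]), array([26.1, 17.2]), 13.3) [0.4902 0.0063 0.0873] top 43 [0.4918 0.0084 0.1032] (array([491.6,   9.1]), array([26. , 14.2]), 12.4)
blade [0.5487 0.0169 0.0019] (array([538. ,  20.9]), array([128.3,  67. ]), 8.7)
case 1244 [0.587 0.096 0.051] [0.715 0.228 0.153] (array([656.2, 157.5]), array([129.3, 125.6]), 84.0)
 floor [ 0.5125 -0.0523  0.1004] at [0.6646 0.1579 0.108 ] slope 27.3 dir -5.8 212 0.0016
top carrier 511 [ 0.685  -0.172   0.0092] (array([ 687.1, -178.6]), array([160.8, 158.6]), 1.4)
handle 35 (array([492.5,   9.9]), array([25.7, 13.5]), 11.4) [0.491  0.0096 0.0993] top 28 [0.4916 0.01   0.1035] (array([492.5,   9.9]), array([24.1, 13.5]), 11.4)
blade [0.5498 0.0204 0.0014] (array([538. ,  20.9]), array([131.1,  67.1]), 5.1)
case 1001 [0.59  0.099 0.07 ] [0.72  0.224 0.158] (array([655.9, 157.8]), array([124.5, 124.4]), 85.8)
 floor [ 0.5557 -0.0426  0.1029] at [0.6675 0.1587 0.1116] slope 29.1 dir -4.4 227 0.0016
```

View pics/c1.png

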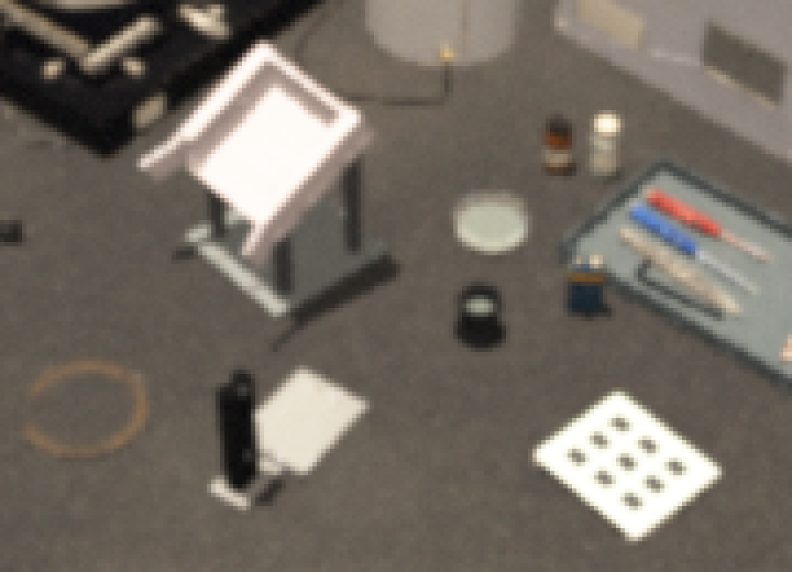

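View pics/c2.png

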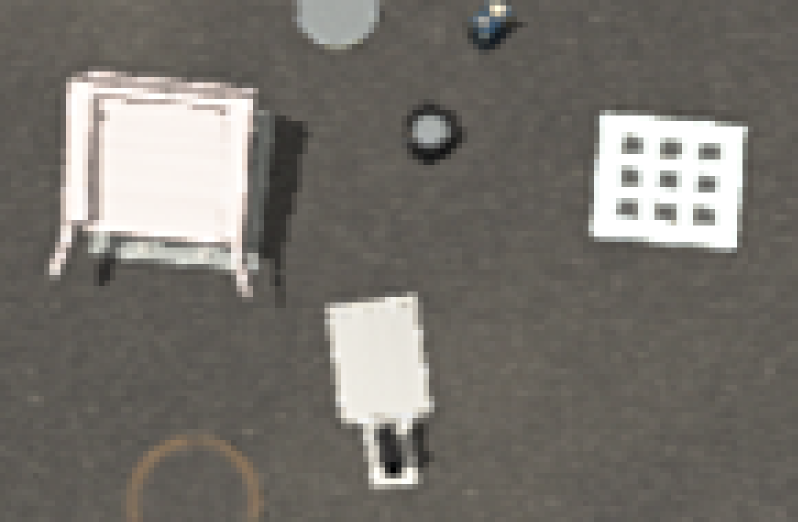

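```bash
cat >> h.py <<'E'
from scipy.optimize import minimize
def render(n,X,sh=4):
    S=8; q=np.array([pix(n,x) for x in X]); im=np.zeros((400,640),np.float32)
    lo=np.floor(q.min(0)).astype(int)-3; hi=np.ceil(q.max(0)).astype(int)+4
    b=np.zeros(((hi[1]-lo[1])*S,(hi[0]-lo[0])*S),np.uint8)
    cv2.fillPoly(b,[np.round(((q-lo+.5)*S-.5)*16).astype(np.int32)],255,shift=4)
    im[lo[1]:hi[1],lo[0]:hi[0]]=cv2.resize(b,(hi[0]-lo[0],hi[1]-lo[1]),interpolation=cv2.INTER_AREA)/255.
    return im
def polyfit(imgs,corners,p0,tosolid,roi=8):
    """imgs {cam: soft mask float}, corners in body, p0=(x,y,yaw_deg)"""
    def world(p):
        c,s=np.cos(np.radians(p[2])),np.sin(np.radians(p[2]))
        return [[p[0]/1000+c*a-s*b,p[1]/1000+s*a+c*b,z] for a,b,z in corners]
    def cost(p):
        e=0
        for n,g in imgs.items():
            r=render(n,world(p)); e+=((r-g)**2)[tosolid[n]].sum()
        return e
    best=minimize(cost,p0,method="Nelder-Mead",options=dict(initial_simplex=np.array([p0,np.add(p0,[4,0,0]),np.add(p0,[0,4,0]),np.add(p0,[0,0,5])]),xatol=.02,fatol=1e-3))
    return best.x.round(2),round(best.fun,2)
E
python3 - <<'E'
from h import *
g={n:cv2.imread(f"pics/{n}0.png").astype(np.float32).min(2) for n in("scene","top")}
def fit(corners,p0):
    for cams in(("scene",),("top",),("scene","top")):
        im={};roi={}
        c,s=np.cos(np.radians(p0[2])),np.sin(np.radians(p0[2]))
        for n in cams:
            m=render(n,[[p0[0]/1000+c*a-s*b,p0[1]/1000+s*a+c*b,z] for a,b,z in corners])
            inn=cv2.erode(m,np.ones((5,5)))>.9; out=(cv2.dilate(m,np.ones((7,7)))>.1)
            ring=out&~(cv2.dilate(m,np.ones((5,5)))>.1)
            hi=np.percentile(g[n][inn],60); lo=np.median(g[n][ring]); im[n]=np.clip((g[n]-lo)/(hi-lo),0,1)
            im[n][inn]=1; roi[n]=out
        print(cams,polyfit(im,corners,p0,roi))
h=.042;k=.048
fit([(-h,-k,.009),(h,-k,.009),(h,k,.009),(-h,k,.009)],[685,-172,-3.6])
fit([(0,-.03,.002),(.0795,-.03,.002),(.0795,.03,.002),(0,.03,.002)],[520,14.5,9])
E
```

```text
('scene',) (array([ 686.4 , -171.97,   -4.5 ]), np.float64(28.98))
('top',) (array([ 684.73, -169.84,   -3.47]), np.float64(7.36))
('scene', 'top') (array([ 685.17, -170.53,   -3.9 ]), np.float64(43.59))
('scene',) (array([523.43,  13.44,  10.92]), np.float64(30.16))
('top',) (array([518.66,  15.71,   9.95]), np.float64(15.85))
('scene', 'top') (array([520.37,  14.92,  10.24]), np.float64(59.35))
```

Request:
apply_moves(
  deltas=[3.1,-5,0,8,8.5,6.2,-10,0,16,8.5,9.3,-15,0,25.3,8.5,12.4,-20,0,25.3,8.5,15.5,-25,0,25.3,8.5,18.6,-30,0,25.3,8.5,21.7,-35,0,25.3,8.5,24.8,-40,0,25.3,8.5],
)

```text
t: 1.9
tcp_pos: [0.3902, 0.3091, 0.1996]
tcp_rot: [180.0, 0.0, -170.0]
wrist_force: [1.3, -0.0, 0.4]
width: 0.0851
grasp_force: 0.0
```

Request:
apply_moves(
  deltas=[0,0,0,0,8.5,0,0,0,0,8.5],
  newtons=100,
)

```text
t: 2.1
tcp_pos: [0.3901, 0.3101, 0.1997]
tcp_rot: [180.0, 0.0, -170.2]
wrist_force: [-0.4, -0.1, 0.5]
width: 0.0854
grasp_force: 0.0
```

Request:
apply_moves(
  deltas=[1.3,-3.8,0,0.4,8.5,2.6,-7.6,0,0.4,8.5,3.9,-11.4,0,0.4,8.5,5.2,-15.2,0,0.4,8.5,6.5,-19,0,0.4,8.5,7.8,-22.8,0,0.4,8.5,9.1,-26.6,0,0.4,8.5,10.2,-30,0,0.4,8.5],
)

```text
t: 2.9
tcp_pos: [0.492, 0.0105, 0.1995]
tcp_rot: [180.0, 0.0, -169.6]
wrist_force: [0.3, 0.7, -0.3]
width: 0.0847
grasp_force: 0.0
```

Request:
apply_moves(
  deltas=[0,0,0,0,8.5],
)

```text
t: 3.0
tcp_pos: [0.4925, 0.0078, 0.1995]
tcp_rot: [-179.9, 0.0, -169.8]
wrist_force: [-0.5, 0.6, 0.6]
width: 0.0849
grasp_force: 0.0
```

Request:
apply_moves(
  deltas=[0,0,-4,0,8.5,0,0,-8,0,8.5,0,0,-11,0,8.5,0,0,-13,0,8.5,0,0,-13.8,0,8.5,0,0,-13.8,0,8.5],
)

```text
t: 3.6
tcp_pos: [0.491, 0.0118, 0.0606]
tcp_rot: [-180.0, -0.1, -169.6]
wrist_force: [0.6, 0.3, 0.3]
width: 0.0848
grasp_force: 0.0
```

Request:
apply_moves(
  deltas=[0,0,0,0,4,0,0,0,0,1,0,0,0,0,0.8,0,0,0,0,0.8,0,0,0,0,0.8,0,0,0,0,0.8,0,0,0,0,0.8,0,0,0,0,0.8],
  newtons=80,
)

```text
t: 4.4
tcp_pos: [0.4919, 0.0106, 0.0618]
tcp_rot: [-180.0, 0.1, -169.7]
wrist_force: [-0.7, -2.0, 7.5]
width: 0.0114
grasp_force: 78.5
```

Request:
apply_moves(
  deltas=[0,0,2,0,0.8,0.4,-4,2,-4,0.8,0.8,-8,2,-8,0.8,1.4,-12.5,2,-14.1,0.8,1.9,-16.9,2,-14.1,0.8,1.9,-16.9,2,-14.1,0.8],
)

```text
t: 5.0
tcp_pos: [0.5101, -0.1644, 0.0817]
tcp_rot: [-179.8, 0.1, 175.8]
wrist_force: [0.5, 1.1, -2.0]
width: 0.0115
grasp_force: 78.7
```

```bash
cat > m.py <<'E'
from h import *
def soft(n,p,corners,P):
    g=p.astype(np.float32).min(2); m=render(n,P)
    inn=cv2.erode(m,np.ones((5,5)))>.9; out=(cv2.dilate(m,np.ones((7,7)))>.1)
    ring=out&~(cv2.dilate(m,np.ones((5,5)))>.1)
    hi=np.percentile(g[inn],60); lo=np.median(g[ring]); s=np.clip((g-lo)/(hi-lo),0,1); s[inn]=1
    return s,out
def fitbody(ps,corners,p0):
    c,s=np.cos(np.radians(p0[2])),np.sin(np.radians(p0[2]))
    P=[[p0[0]/1000+c*a-s*b,p0[1]/1000+s*a+c*b,z] for a,b,z in corners]
    im={};roi={}
    for n,p in ps.items(): im[n],roi[n]=soft(n,p,corners,P)
    return [polyfit({n:im[n]},corners,p0,roi) for n in ps]
def rectc(x0,x1,w,z): return [(x0,-w,z),(x1,-w,z),(x1,w,z),(x0,w,z)]
E
python3 - <<'E'
from m import *
ps={n:shot(n,n+"1")[0] for n in("scene","top")}
print(robot.read_state()["tcp_pos"],robot.read_state()["tcp_rot"])
print(fitbody(ps,rectc(0,.0795,.03,.022),[539,-160.8,-3.9]))
print(fitbody(ps,rectc(-.042,.042,.048,.009),[685,-170.5,-3.9]))
E
```

```text
[ 0.50997164 -0.15927711  0.08114087] [-1.79982869e+02 -2.77140434e-02  1.76115596e+02]
[(array([ 544.91, -163.86,   -5.59]), np.float64(69.83)), (array([ 551.23, -150.29,  -23.61]), np.float64(83.61))]
[(array([ 686.57, -172.39,   -3.87]), np.float64(35.04)), (array([ 685.91, -169.44,   -3.55]), np.float64(31.98))]
```

Request:
apply_moves(
  deltas=[0,0,-1,0,0.8,0,0,-1.85,0,0.8,0,0,-1.9,0,0.8,1,-0.07,-1.9,0,0.8,2,-0.14,-1.9,0,0.8,3,-0.2,-1.9,0,0.8,3,-0.2,-1.9,0,0.8],
)

```text
t: 5.8
tcp_pos: [0.5411, -0.159, 0.0617]
tcp_rot: [180.0, -0.0, 176.4]
wrist_force: [-0.2, -0.8, 2.9]
width: 0.0115
grasp_force: 80.4
```

Run:
```python
from m import *
p=shot("scene")[0]; cv2.imwrite("pics/s2.png",cv2.resize(p[200:290,280:420],None,fx=5.6,fy=5.6,interpolation=3))
s=robot.read_state(); print(s["tcp_pos"],s["tcp_rot"],s["wrist_force"])
```

```text
[ 0.54085524 -0.15918336  0.06170289] [-1.79993555e+02 -3.88458830e-03  1.76346805e+02] [ 1.41819509 -1.5752317   1.09322868]
```

View pics/s2.png

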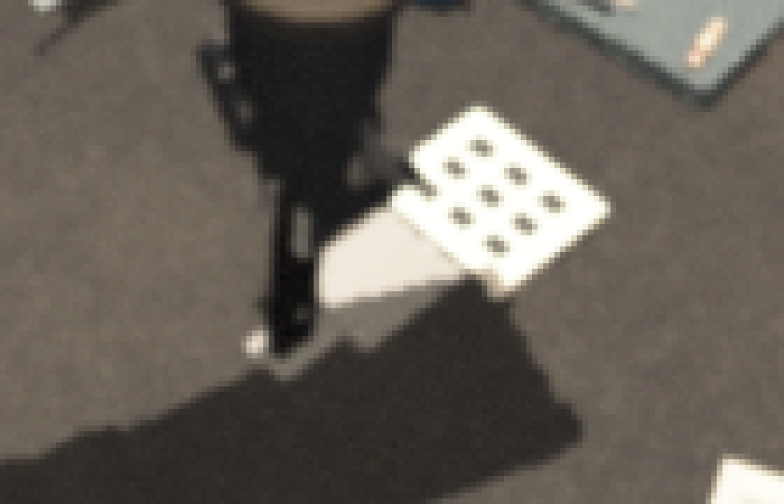

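Request:
apply_moves(
  deltas=[1.5,-0.13,0,0,0.8,3,-0.27,0,0,0.8,4.5,-0.4,0,0,0.8,6,-0.53,0,0,0.8,6.8,-0.6,0,0,0.8,7.3,-0.66,0,0,0.8,7.7,-0.7,0,0,0.8,7.7,-0.7,0,0,0.8],
)

```text
t: 6.65
tcp_pos: [0.6167, -0.166, 0.0618]
tcp_rot: [180.0, -0.1, 176.3]
wrist_force: [-6.2, 1.9, 9.6]
width: 0.0115
grasp_force: 81.3
```

Run:
```python
from m import *
ps={n:shot(n,n+"3")[0] for n in("scene","top")}
s=robot.read_state(); print(s["tcp_pos"],s["tcp_rot"],s["wrist_force"])
print(fitbody(ps,rectc(-.042,.042,.048,.009),[687,-170.5,-3.9]))
cv2.imwrite("pics/s3.png",cv2.resize(ps["scene"][190:280,290:430],None,fx=5.6,fy=5.6,interpolation=3))
```

```text
[ 0.61674272 -0.16605619  0.0618835 ] [ 1.79963488e+02 -7.66627191e-02  1.76312180e+02] [-4.89393363  1.40349636  7.51160195]
[(array([ 691.04, -179.93,  -11.29]), np.float64(70.19)), (array([ 694.25, -176.29,  -17.59]), np.float64(171.08))]
```

View pics/s3.png

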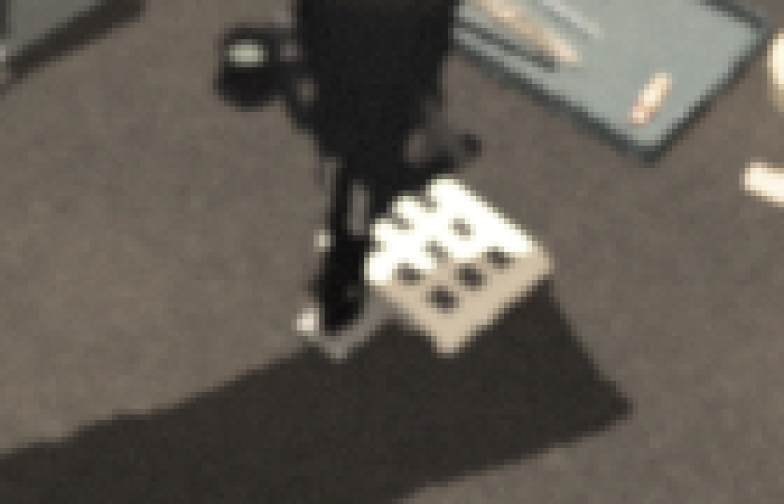

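Request:
apply_moves(
  deltas=[0,0,0.5,0,0.8,0,0,1.5,0,0.8,0,0,3,0,0.8,0,0,4.5,0,0.8,0,0,5,0,0.8,0,0,5,0,0.8,0,0,5,0,0.8,0,0,5,0,0.8],
  newtons=110,
)

```text
t: 7.55
tcp_pos: [0.617, -0.1669, 0.1117]
tcp_rot: [180.0, -0.1, 176.3]
wrist_force: [-0.6, -0.0, -2.3]
width: 0.0104
grasp_force: 108.6
```

Run:
```python
from m import *
s=robot.read_state(); print(s["tcp_pos"],s["tcp_rot"],s["wrist_force"],s["torque"])
# case from initial clouds
Q=[]
for n in("scene","top"):
    W=np.load(n+"0.npy")
    Q.append(W[((W>[.56,.06,.06])&(W<[.78,.25,.2])).all(-1)])
    for yaw in(-4,-5,-6):
        a=np.radians(yaw); e=np.array([np.cos(a),np.sin(a)]); l=np.array([-e[1],e[0]])
        d=Q[-1][:,:2]-[.673,.158]; h=d@e*1000; y=d@l*1000; z=(Q[-1][:,2]-.105)*1000
        c,si=np.cos(np.radians(28)),np.sin(np.radians(28)); S=h*c+z*si; N=-h*si+z*c
        fl=(abs(y)<30)&(abs(S)<35)
        # flange tops
        t=(N>18)&(S>-38)&(S<30)
        R=t&(y<0);L=t&(y>0)
        back=(N>18)&(S>36)
        pr=lambda v:np.percentile(v,[3,50,97]).round(1) if len(v)>5 else None
        fr=np.polyfit(S[R],y[R],1)[0] if R.sum()>9 else 0; fL=np.polyfit(S[L],y[L],1)[0] if L.sum()>9 else 0
        print(n,yaw,"floor N",np.median(N[fl]).round(2),"slopes",np.polyfit(S[fl],N[fl],1)[0].round(3),np.polyfit(y[fl],N[fl],1)[0].round(3),"flR",pr(y[R]),R.sum(),round(fr,3),"flL",pr(y[L]),L.sum(),round(fL,3),"Smin/max",S.min().round(1),S.max().round(1),"flN",np.median(N[t]).round(1))
```

```text
[ 0.61702177 -0.1669112   0.11172475] [ 1.79999654e+02 -5.30932332e-02  1.76257334e+02] [-0.56860611 -0.00863732 -2.34358809] [-0.051028    0.0898247  -0.01604021]
scene -4 floor N 0.02 slopes 0.013 -0.006 flR [-59.3 -53.1 -42.2] 106 -0.015 flL [40.9 49.  56.5] 74 -0.006 Smin/max -76.9 49.8 flN 25.5
scene -5 floor N 0.07 slopes 0.013 0.003 flR [-59.5 -53.  -42.8] 103 -0.002 flL [40.9 49.  56.2] 75 0.011 Smin/max -77.6 49.9 flN 25.5
scene -6 floor N 0.12 slopes 0.013 0.011 flR [-59.5 -53.1 -43.3] 101 0.016 flL [40.6 48.5 56.1] 76 0.028 Smin/max -78.5 50.7 flN 25.6
top -4 floor N 0.79 slopes 0.003 -0.011 flR [-56.6 -50.6 -44.1] 77 -0.012 flL [42.7 48.9 55.5] 72 -0.051 Smin/max -76.4 50.5 flN 25.9
top -5 floor N 0.78 slopes 0.004 -0.005 flR [-56.7 -50.6 -44.2] 77 0.001 flL [42.7 48.5 54.8] 73 -0.027 Smin/max -77.3 50.5 flN 26.0
top -6 floor N 0.71 slopes 0.002 0.004 flR [-57.2 -50.8 -44.4] 76 0.016 flL [42.6 48.2 54.1] 71 -0.013 Smin/max -78.2 51.0 flN 26.2
```

Request:
apply_moves(
  deltas=[-1.5,0,1,0,0.8,-4.5,0,2.5,0,0.8,-8,0,4,0,0.8,-11.5,0,5.5,-0.5,0.8,-14.5,0,6,-1,0.8,-16.2,1,6,-1.3,0.8,-16.7,3,6,-1.3,0.8,-16.7,6,6,-1.3,0.8],
)

```text
t: 8.35
tcp_pos: [0.4492, -0.1076, 0.1722]
tcp_rot: [180.0, -0.0, 174.8]
wrist_force: [1.0, 0.2, -2.5]
width: 0.0107
grasp_force: 108.6
```

Request:
apply_moves(
  deltas=[0,4,0,0,0.8,0,8,0,0,0.8,0,12,0,0,0.8,0,16,0,0,0.8,0,20,0,0,0.8,0,24,0,0,0.8,0,27,0,0,0.8,0,28.4,0,0,0.8],
)

```text
t: 9.15
tcp_pos: [0.4499, 0.1797, 0.1719]
tcp_rot: [-180.0, -0.0, 175.1]
wrist_force: [-0.3, -0.2, -2.1]
width: 0.0109
grasp_force: 108.6
```

```bash
cat > pl.py <<'E'
from m import *
c,si=np.cos(np.radians(28)),np.sin(np.radians(28))
def cf(W,yaw=-5,seat=(.673,.1577,.105)):
    a=np.radians(yaw); e=np.array([np.cos(a),np.sin(a)]); l=np.array([-e[1],e[0]])
    d=W[...,:2]-np.array(seat[:2]); h=d@e*1000; y=d@l*1000; z=(W[...,2]-seat[2])*1000
    return h*c+z*si,y,-h*si+z*c,h,z
def st():
    s=robot.read_state(); S,y,N,h,z=cf(np.array(s["tcp_pos"])[None])
    print("tcp",s["tcp_pos"].round(4),"yaw",s["tcp_rot"].round(2),"h,lat,z",h.round(1),y.round(1),(z+105).round(1),"F",s["wrist_force"].round(1),"T",s["torque"].round(2),"w",round(s["width"],4),"t",s["t"])
    return s
E
python3 - <<'E'
from pl import *
st(); 
for n in("scene","top"):
    p,d,W=shot(n,n+"4"); S,y,N,h,z=cf(W)
    m=robot.cut_out("carrier",n)[0]["pixels"]&(d>0)
    m=cv2.erode(m.astype(np.uint8),np.ones((3,3)))>0
    A=np.c_[h[m],y[m],np.ones(m.sum())]; k=np.linalg.lstsq(A,z[m]+105,rcond=None)[0]
    print(n,"carrier h,lat,z",[np.percentile(v[m],[3,50,97]).round(1) for v in(h,y,z+105)],"plane",k.round(3))
p=cv2.imread("pics/scene4.png"); cv2.imwrite("pics/s4.png",cv2.resize(p[120:240,200:340],None,fx=4.9,fy=4.9,interpolation=3))
E
```

```text
tcp [0.4499 0.1797 0.1719] yaw [-1.8000e+02 -3.0000e-02  1.7512e+02] h,lat,z [-224.2] [2.5] [171.9] F [-0.3 -0.2 -2.1] T [ 0.09  0.13 -0.1 ] w 0.0109 t 9.15
scene carrier h,lat,z [array([-174.7, -140.5, -102.7]), array([-39. ,   3.8,  47.9]), array([111. , 115.3, 119.4])] plane [-8.0000e-03  2.3000e-02  1.1397e+02]
top carrier h,lat,z [array([-170.4, -130.9,  -99.8]), array([-36.8,  -3.1,  41.5]), array([109.1, 115. , 120.2])] plane [-2.40000e-02  3.50000e-02  1.11712e+02]
```

View pics/s4.png

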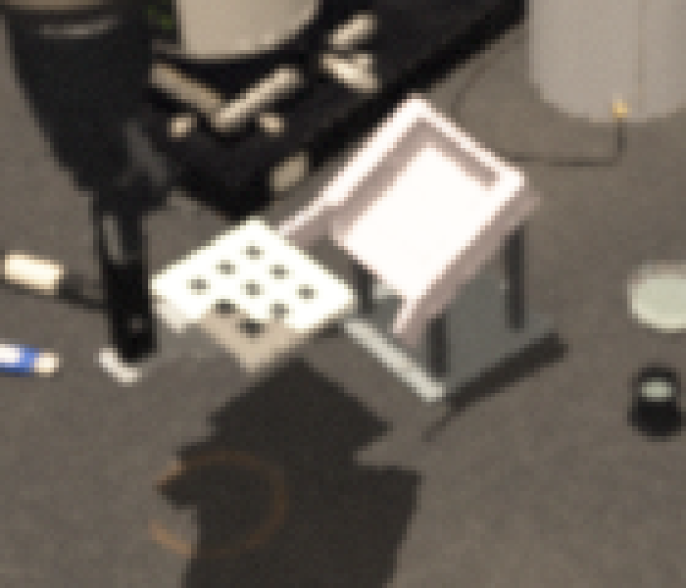

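Request:
apply_moves(
  deltas=[0,-0.1,-0.4,0,0.8,0,-0.28,-0.9,0,0.8,0,-0.28,-1.3,0,0.8,0.4,-0.3,-1.46,0,0.8,1.1,-0.37,-1.46,0,0.8,2,-0.45,-1.46,0,0.8,3,-0.54,-1.46,0,0.8,4,-0.63,-1.46,0,0.8],
)

```text
t: 10.15
tcp_pos: [0.4916, 0.1705, 0.1578]
tcp_rot: [-180.0, 0.0, 174.9]
wrist_force: [-0.7, -0.4, -2.8]
width: 0.0109
grasp_force: 108.6
```

Request:
apply_moves(
  deltas=[1,-0.09,0,0,0.8,1.9,-0.17,0,0,0.8,2.6,-0.23,0,0,0.8,3.2,-0.28,0,0,0.8,3.6,-0.32,0,0,0.8,3.9,-0.35,0,0,0.8,4,-0.35,0,0,0.8],
)

```text
t: 10.85
tcp_pos: [0.5305, 0.1671, 0.1577]
tcp_rot: [-180.0, -0.0, 174.9]
wrist_force: [-0.2, 0.2, -2.6]
width: 0.0106
grasp_force: 108.8
```

```bash
cat > car.py <<'E'
from pl import *
def car(tag):
    st()
    for n in("scene","top"):
        p,d,W=shot(n,n+tag); S,y,N,h,z=cf(W)
        r=robot.cut_out("carrier",n)
        if not r: print(n,"none"); continue
        m0=r[0]["pixels"]&(d>0); m=cv2.erode(m0.astype(np.uint8),np.ones((3,3)))>0
        A=np.c_[S[m],y[m],np.ones(m.sum())]; w=np.ones(m.sum(),bool)
        for _ in range(6):
            k=np.linalg.lstsq(A[w],N[m][w],rcond=None)[0]; w=abs(N[m]-A@k)<4
        print(n,round(r[0]["conf"],2),m.sum(),"S,lat,N",[np.percentile(v[m0],[2,50,98]).round(1) for v in(S,y,N)],"tilt vs floor deg",np.degrees(np.arctan(k[:2])).round(1),"N0",k[2].round(1))
def crop(tag,n,v0,v1,u0,u1,name):
    p=cv2.imread(f"pics/{n}{tag}.png")[v0:v1,u0:u1]; f=min(780/p.shape[1],580/p.shape[0]); cv2.imwrite(f"pics/{name}.png",cv2.resize(p,None,fx=f,fy=f,interpolation=3))
E
python3 - <<'E'
from car import *
car("5")
E
```

```text
tcp [0.5305 0.1671 0.1577] yaw [-1.8000e+02 -1.0000e-02  1.7495e+02] h,lat,z [-142.8] [-3.1] [157.7] F [-0.2  0.2 -2.6] T [0.01 0.19 0.  ] w 0.0106 t 10.85
scene 0.88 436 S,lat,N [array([-97.1, -63.7, -25.5]), array([-46. ,  -0.2,  46.4]), array([ 9.2, 29.8, 48.1])] tilt vs floor deg [-28.5   1.6] N0 -4.6
top 0.86 255 S,lat,N [array([-96.4, -57. , -26.4]), array([-46.8, -20.5,  16.2]), array([ 6. , 25.6, 49.1])] tilt vs floor deg [-28.5   2.7] N0 -4.0
```

Request:
apply_moves(
  deltas=[0,0,-0.3,0,0.8,0,0,-0.6,0,0.8,0,0,-0.8,0,0.8,0,0,-0.9,0,0.8,0,0,-0.95,0,0.8,0,0,-1,0,0.8,0,0,-1,0,0.8],
)

```text
t: 11.75
tcp_pos: [0.5297, 0.1676, 0.1479]
tcp_rot: [180.0, -0.1, 175.0]
wrist_force: [-8.3, 1.2, 7.7]
width: 0.0106
grasp_force: 110.1
```

Request:
apply_moves(
  deltas=[0,0,0,0,0.8,-0.24,0.02,-0.33,0,0.8,-0.48,0.04,-0.67,0,0.8,-0.7,0.06,-1.02,0,0.8,-0.92,0.08,-1.37,0,0.8,-1.12,0.1,-1.73,0,0.8,-1.3,0.11,-2.1,0,0.8,-1.3,0.11,-2.1,0,0.8],
  newtons=25,
)

```text
t: 12.55
tcp_pos: [0.5116, 0.1704, 0.1263]
tcp_rot: [180.0, -0.6, 175.1]
wrist_force: [-40.8, 7.7, 31.5]
width: 0.0106
grasp_force: 115.9
```

Run:
```python
from car import *
car("6"); crop("6","scene",120,240,200,340,"s6")
```

```text
tcp [0.5116 0.1704 0.1263] yaw [179.98  -0.56 175.13] h,lat,z [-161.9] [-1.4] [126.3] F [-40.8   7.7  31.5] T [2.06 8.47 0.31] w 0.0106 t 12.55
scene 0.74 493 S,lat,N [array([-107.4,  -71.1,  -28.5]), array([-46.6,   0.5,  47.8]), array([ 8.8, 19.8, 29.6])] tilt vs floor deg [-11.7  -0.6] N0 5.4
top 0.69 308 S,lat,N [array([-107.5,  -63.9,  -29. ]), array([-46. , -16. ,  21.7]), array([ 7.1, 18.3, 30.8])] tilt vs floor deg [-11.3   0.6] N0 6.1
```

View pics/s6.png

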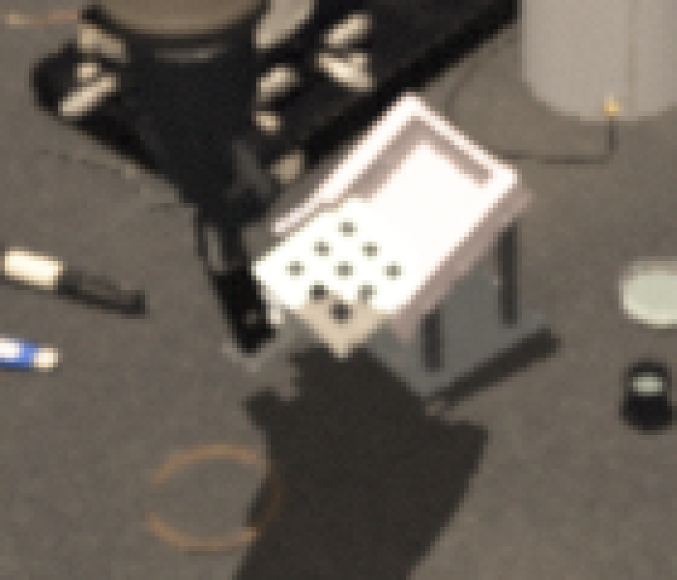

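Request:
apply_moves(
  deltas=[0,0,0,0,0.6,0,0,0,0,0.6],
  newtons=25,
)

```text
t: 12.95
tcp_pos: [0.5118, 0.1706, 0.1265]
tcp_rot: [180.0, -0.6, 175.1]
wrist_force: [-42.1, 9.5, 30.5]
width: 0.0107
grasp_force: 115.8
```

Request:
apply_moves(
  deltas=[0,0,0,0,1.2],
  newtons=25,
)

```text
t: 13.05
tcp_pos: [0.5119, 0.1705, 0.1265]
tcp_rot: [180.0, -0.5, 175.1]
wrist_force: [-41.0, 9.7, 29.9]
width: 0.0124
grasp_force: 63.5
```

Request:
apply_moves(
  deltas=[0,0,0,0,1.25,0,0,0,0,1.25],
  newtons=25,
)

```text
t: 13.25
tcp_pos: [0.5119, 0.17, 0.1263]
tcp_rot: [-180.0, -0.5, 175.1]
wrist_force: [-39.4, 7.2, 26.6]
width: 0.0125
grasp_force: 48.5
```

Run:
```python
from car import *
car("7")
```

```text
tcp [0.5119 0.17   0.1263] yaw [-179.99   -0.55  175.11] h,lat,z [-161.6] [-1.8] [126.3] F [-39.4   7.2  26.6] T [1.61 8.17 0.15] w 0.0125 t 13.25
scene 0.89 465 S,lat,N [array([-108.1,  -71.5,  -28.6]), array([-47.3,  -1.7,  46.4]), array([ 8.1, 19.7, 30. ])] tilt vs floor deg [-12.5  -0.4] N0 4.1
top 0.81 288 S,lat,N [array([-107.3,  -62.9,  -29.7]), array([-45.4, -16.9,  21.5]), array([ 7.7, 18.4, 29.1])] tilt vs floor deg [-12.1  -0.9] N0 4.2
```

Request:
apply_moves(
  deltas=[0,0,0.3,0,1.25,0.1,0,0.6,0,1.25,0.25,-0.02,0.8,0,1.25,0.4,-0.03,0.8,0,1.25,0.4,-0.03,0.8,0,1.25],
)

```text
t: 13.95
tcp_pos: [0.5218, 0.1678, 0.1346]
tcp_rot: [-180.0, 0.0, 174.9]
wrist_force: [-0.7, 0.0, -1.3]
width: 0.0127
grasp_force: 44.8
```

Run:
```python
from car import *
car("8")
```

```text
tcp [0.5218 0.1678 0.1346] yaw [-1.7999e+02  2.0000e-02  1.7493e+02] h,lat,z [-151.5] [-3.2] [134.6] F [-0.7  0.  -1.3] T [-0.01  0.11 -0.08] w 0.0127 t 13.95
scene 0.57 452 S,lat,N [array([-100.5,  -63.8,  -22.3]), array([-46.7,  -0.4,  47.5]), array([ 7.3, 21.4, 34.7])] tilt vs floor deg [-15.6   0.1] N0 3.7
top none
```

Request:
apply_moves(
  deltas=[-0.09,0.01,-0.33,0,1.32,-0.27,0.02,-0.67,0,1.32,-0.46,0.04,-1,0,1.32,-0.64,0.06,-1.34,0,1.32,-0.8,0.07,-1.68,0,1.32,-0.95,0.08,-2.02,0,1.32,-1.11,0.1,-2.36,0,1.32,-1.11,0.1,-2.36,0,1.32],
  newtons=25,
)

```text
t: 14.95
tcp_pos: [0.5097, 0.169, 0.1106]
tcp_rot: [-180.0, -0.0, 175.0]
wrist_force: [-6.0, 1.8, 3.1]
width: 0.0132
grasp_force: 25.1
```

Run:
```python
from car import *
car("9"); crop("9","scene",120,240,200,340,"s9")
```

```text
tcp [0.5097 0.169  0.1106] yaw [-1.7998e+02 -4.0000e-02  1.7497e+02] h,lat,z [-163.6] [-3.] [110.6] F [-6.   1.8  3.1] T [0.32 0.97 0.09] w 0.0132 t 14.95
scene 0.6 492 S,lat,N [array([-105.7,  -67.2,  -23.4]), array([-48.5,   0.5,  47.8]), array([ 1.1, 15.7, 23.9])] tilt vs floor deg [-3.3  0. ] N0 11.6
top 0.61 294 S,lat,N [array([-103.9,  -59.1,  -25. ]), array([-46. , -15.9,  25.5]), array([ 8. , 15.4, 22.2])] tilt vs floor deg [-3.8 -1.2] N0 11.2
```

View pics/s9.png

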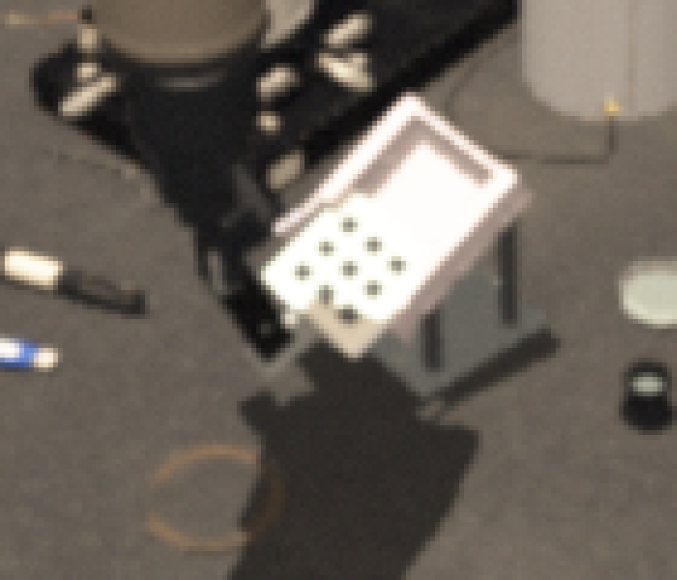

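Request:
apply_moves(
  deltas=[-0.13,0.01,-0.35,0,1.32,-0.28,0.02,-0.75,0,1.32,-0.44,0.04,-1.18,0,1.32,-0.57,0.05,-1.6,0,1.32,-0.69,0.06,-2,0,1.32,-0.78,0.07,-2.4,0,1.32,-0.78,0.07,-2.4,0,1.32],
)

```text
t: 15.85
tcp_pos: [0.5018, 0.1697, 0.0867]
tcp_rot: [-180.0, -0.1, 175.0]
wrist_force: [-6.2, 1.4, 4.1]
width: 0.0135
grasp_force: 26.1
```

Run:
```python
from car import *
car("10")
for n in("scene","top"):
    p,d=robot.snapshot(n); W=cloud(n,d)
    r=robot.cut_out("lifter",n)
    for o in r[:1]:
        m=o["pixels"]&(d>0); q=W[m]; S,y,N,h,z=cf(q); k=(abs(y)<22)&(h<-125)
        print(n,o["conf"],o["bbox"],m.sum(),k.sum())
        dark=p[m].max(1)<70
        v=dark&k
        if v.sum()>8: print(" dark handle pts h:",np.percentile(h[v],[5,50,95]).round(1),"z",np.percentile(z[v]+105,[5,50,95]).round(1),"fit h/z",np.polyfit(z[v],h[v],1).round(2))
```

```text
tcp [0.5018 0.1697 0.0867] yaw [-1.7998e+02 -7.0000e-02  1.7497e+02] h,lat,z [-171.6] [-2.9] [86.7] F [-6.2  1.4  4.1] T [0.41 1.24 0.08] w 0.0135 t 15.85
scene 0.8 513 S,lat,N [array([-106.4,  -69. ,  -26.9]), array([-46.7,   0.1,  49.4]), array([-0.3, 11.2, 21. ])] tilt vs floor deg [ 9.  -0.5] N0 22.1
top 0.91 333 S,lat,N [array([-106.7,  -58.5,   34.4]), array([-47.7, -14.2,  32.1]), array([  2.7,  12.3, 357.9])] tilt vs floor deg [8.5 0.2] N0 22.0
scene 0.55 [243.8, 181.0, 25.9, 18.4] 226 139
 dark handle pts h: [-163.4 -144.7 -127.5] z [ 54.6  85.  114.4] fit h/z [  -0.43 -152.89]
```

Request:
apply_moves(
  deltas=[0,0,0,0,0.8,0,0,0,0,0.8,0,0,0,0,0.8,-0.1,0.01,0.2,0,0.8,-0.3,0.03,0.6,0,0.8,-0.5,0.04,0.9,0,0.8,-0.56,0.05,1.06,0,0.8,-0.56,0.05,1.06,0,0.8],
  newtons=100,
)

```text
t: 17.05
tcp_pos: [0.497, 0.1702, 0.098]
tcp_rot: [180.0, 0.0, 175.0]
wrist_force: [-0.5, 0.4, -2.4]
width: 0.0115
grasp_force: 98.0
```

Run:
```python
from car import *
car("11");car("12"); crop("12","scene",120,240,200,340,"s12")
```

```text
tcp [0.497  0.1702 0.098 ] yaw [1.7999e+02 2.0000e-02 1.7496e+02] h,lat,z [-176.5] [-2.9] [98.] F [-0.5  0.4 -2.4] T [ 0.03  0.22 -0.06] w 0.0115 t 17.05
scene 0.82 497 S,lat,N [array([-107.2,  -69.7,  -28.9]), array([-46.6,   0.5,  47.6]), array([11.2, 16.9, 22.5])] tilt vs floor deg [ 1.  -0.9] N0 18.2
top 0.84 359 S,lat,N [array([-105.9,  -59.2,  -25.4]), array([-45.9, -11.4,  36.4]), array([ 4.6, 16.8, 24. ])] tilt vs floor deg [-0.1 -0. ] N0 17.0
tcp [0.4969 0.1701 0.0976] yaw [-179.99   -0.    174.95] h,lat,z [-176.5] [-3.] [97.6] F [ 0.2  0.  -2.9] T [ 0.05  0.18 -0.  ] w 0.0113 t 17.25
scene 0.59 517 S,lat,N [array([-108.5,  -69.7,  -26.3]), array([-46.2,   0.2,  50.9]), array([ 2. , 16.4, 22. ])] tilt vs floor deg [-0.4 -0.5] N0 15.9
top 0.81 389 S,lat,N [array([-107.4,  -59.1,   -9.7]), array([-45.9, -11.9,  35.9]), array([  6.1,  16.8, 100.1])] tilt vs floor deg [0.6 1.4] N0 17.7
```

View pics/s12.png

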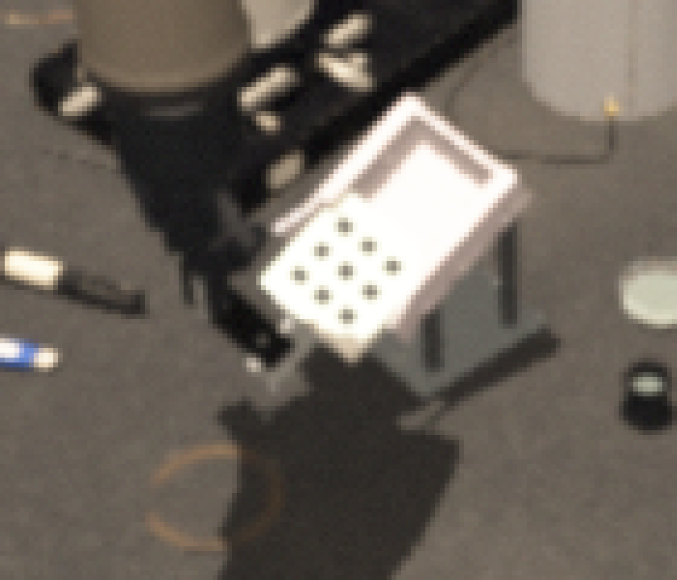

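Request:
apply_moves(
  deltas=[-0.05,-0.08,0.09,0,0.8,0.12,-0.09,0.18,0,0.8,0.47,-0.12,0.37,0,0.8,1,-0.17,0.65,0,0.8,1.61,-0.22,0.98,0,0.8,2.25,-0.28,1.32,0,0.8,2.85,-0.33,1.64,0,0.8,3.35,-0.38,1.9,0,0.8],
)

```text
t: 18.25
tcp_pos: [0.5312, 0.1663, 0.117]
tcp_rot: [180.0, 0.0, 174.9]
wrist_force: [-0.1, 0.7, -2.7]
width: 0.0107
grasp_force: 98.0
```

Run:
```python
from car import *
car("13");car("14")
```

```text
tcp [0.5312 0.1663 0.117 ] yaw [1.8000e+02 1.0000e-02 1.7494e+02] h,lat,z [-142.1] [-3.8] [117.] F [-0.1  0.7 -2.7] T [0.05 0.24 0.07] w 0.0107 t 18.25
scene 0.83 397 S,lat,N [array([-67.4, -31.2,  10.4]), array([-41.9,   2.2,  45.3]), array([12.4, 17.6, 22. ])] tilt vs floor deg [ 0.2 -0.3] N0 17.8
top 0.82 301 S,lat,N [array([-67.9, -22.9,  12.5]), array([-44.2, -13.2,  26.3]), array([11.5, 17.7, 24.2])] tilt vs floor deg [ 0.1 -0.2] N0 17.8
tcp [0.5303 0.1663 0.1166] yaw [-1.7999e+02 -2.0000e-02  1.7494e+02] h,lat,z [-142.9] [-3.9] [116.6] F [-0.4  0.6 -2.6] T [-0.    0.27  0.01] w 0.0118 t 18.45
scene 0.95 399 S,lat,N [array([-67.4, -31.3,   9.3]), array([-38.2,   2.1,  43.6]), array([12.5, 17.6, 23.2])] tilt vs floor deg [ 0.8 -1.1] N0 18.2
top 0.9 306 S,lat,N [array([-69.5, -24.1,  11.6]), array([-45.3, -14.4,  25.2]), array([12.3, 17.9, 24.7])] tilt vs floor deg [-0.5 -0.1] N0 17.7
```

Request:
apply_moves(
  deltas=[0.15,-0.01,0.08,0,0.8,0.45,-0.04,0.24,0,0.8,0.85,-0.07,0.45,0,0.8,1.25,-0.11,0.67,0,0.8,1.6,-0.14,0.85,0,0.8,1.85,-0.16,0.99,0,0.8,1.94,-0.17,1.03,0,0.8],
)

```text
t: 19.35
tcp_pos: [0.5502, 0.1646, 0.1271]
tcp_rot: [-180.0, 0.0, 174.9]
wrist_force: [0.5, 0.6, -2.0]
width: 0.0114
grasp_force: 98.0
```

```bash
cat > chips.py <<'E'
from car import *
def chips(tag,off=None):
    "9 dark blobs on the white plate -> blob centres in case frame (ray-plane at N=Np via depth)"
    for n in("scene","top"):
        p,d,W=shot(n,n+tag); S,y,N,h,z=cf(W)
        up=cv2.resize(p.min(2),None,fx=8,fy=8,interpolation=cv2.INTER_CUBIC)
        r=robot.cut_out("carrier",n)
        m=cv2.resize(r[0]["pixels"].astype(np.uint8),None,fx=8,fy=8,interpolation=0)
        m=cv2.morphologyEx(m,cv2.MORPH_CLOSE,np.ones((41,41)))
        bh=cv2.morphologyEx(up,cv2.MORPH_BLACKHAT,np.ones((35,35)))
        b=((bh>60)&(m>0)).astype(np.uint8); k,l,stt,c=cv2.connectedComponentsWithStats(b)
        out=[]
        for i in range(1,k):
            if 60<stt[i,4]<1500:
                u,v=(c[i]+.5)/8-.5; u0,v0=int(round(u)),int(round(v))
                out.append([np.median(X[v0-2:v0+3,u0-2:u0+3]) for X in(S,y,N)])
        out=np.array(out); print(n,len(out),"mean",out.mean(0).round(1)); print(out.round(1).tolist())
E
python3 - <<'E'
from chips import *
car("15"); chips("16")
E
```

```text
tcp [0.5502 0.1646 0.1271] yaw [-1.8000e+02  1.0000e-02  1.7495e+02] h,lat,z [-123.] [-3.8] [127.1] F [ 0.5  0.6 -2. ] T [0.05 0.25 0.03] w 0.0114 t 19.35
scene 0.8 411 S,lat,N [array([-44.2,  -5.3,  33.9]), array([-34.2,   5.7,  46.2]), array([12.6, 17.8, 22.8])] tilt vs floor deg [ 0.1 -0.1] N0 17.9
top 0.81 272 S,lat,N [array([-46.1,  -0.8,  33.4]), array([-41. , -15.2,  17.2]), array([11.4, 17.4, 23.4])] tilt vs floor deg [ 1.  -0.8] N0 17.7
scene 9 mean [-7.   0.2 18.1]
[[13.8, 26.3, 18.5], [14.1, 1.0, 17.8], [-6.6, 25.7, 18.1], [16.1, -26.1, 18.0], [-6.7, -0.9, 18.3], [-29.5, 26.5, 18.3], [-6.6, -25.4, 17.5], [-29.2, -0.3, 18.6], [-28.7, -24.8, 17.7]]
top 6 mean [ -6.3 -11.6  18.1]
[[15.2, 2.7, 18.0], [14.2, -24.2, 18.8], [-7.0, 1.9, 16.7], [-7.4, -22.7, 17.7], [-23.6, -3.5, 19.9], [-29.0, -24.0, 17.5]]
```

Request:
apply_moves(
  deltas=[0.1,-0.01,0.05,0,0.8,0.25,-0.02,0.13,0,0.8,0.42,-0.04,0.22,0,0.8,0.58,-0.05,0.31,0,0.8,0.74,-0.06,0.4,0,0.8,0.86,-0.07,0.46,0,0.8,0.92,-0.08,0.49,0,0.8,0.92,-0.08,0.49,0,0.8],
)

```text
t: 20.55
tcp_pos: [0.5583, 0.1637, 0.1315]
tcp_rot: [-180.0, -0.1, 175.0]
wrist_force: [-4.2, -0.6, -3.4]
width: 0.0113
grasp_force: 98.0
```

Run:
```python
from chips import *
st(); chips("17"); crop("17","scene",110,220,220,350,"s17")
W=np.load("scene0.npy"); 
for n in("scene","top"):
    S,y,N,h,z=cf(np.load(n+"0.npy")); k=(abs(y)<33)&(S>30)&(S<60)&(N>-8)&(N<40)
    o=np.argsort(S[k]); print(n,[(a,b) for a,b in zip(S[k][o].round(0)[::4],N[k][o].round(0)[::4])])
```

```text
tcp [0.5583 0.1637 0.1315] yaw [-1.7997e+02 -8.0000e-02  1.7496e+02] h,lat,z [-114.8] [-4.] [131.5] F [-4.2 -0.6 -3.4] T [-0.1   1.6   0.04] w 0.0113 t 20.55
scene 9 mean [ 1.9 -0.1 17.6]
[[22.8, 26.1, 18.3], [23.0, 1.1, 17.9], [2.6, 24.2, 17.8], [24.2, -27.4, 18.1], [3.0, 0.1, 17.3], [-20.6, 27.0, 16.6], [2.8, -26.9, 17.7], [-20.2, -0.2, 16.8], [-20.1, -25.0, 17.7]]
top 7 mean [  6.4 -11.   18.3]
[[39.5, 0.3, 21.6], [22.0, 3.2, 17.3], [21.1, -24.6, 18.5], [3.2, -0.6, 18.2], [0.2, -25.7, 18.8], [-17.8, -6.5, 18.1], [-23.3, -22.8, 16.0]]
scene [(np.float64(31.0), np.float64(1.0)), (np.float64(31.0), np.float64(1.0)), (np.float64(32.0), np.float64(-1.0)), (np.float64(33.0), np.float64(-1.0)), (np.float64(34.0), np.float64(2.0)), (np.float64(35.0), np.float64(2.0)), (np.float64(36.0), np.float64(0.0)), (np.float64(37.0), np.float64(-0.0)), (np.float64(38.0), np.float64(-4.0)), (np.float64(38.0), np.float64(3.0)), (np.float64(40.0), np.float64(-3.0)), (np.float64(41.0), np.float64(-1.0)), (np.float64(41.0), np.float64(-1.0)), (np.float64(43.0), np.float64(-4.0)), (np.float64(43.0), np.fl
[... 788 characters left out ...]
.0), np.float64(22.0)), (np.float64(45.0), np.float64(29.0)), (np.float64(45.0), np.float64(30.0)), (np.float64(46.0), np.float64(25.0)), (np.float64(46.0), np.float64(11.0)), (np.float64(47.0), np.float64(24.0)), (np.float64(47.0), np.float64(9.0)), (np.float64(47.0), np.float64(-2.0)), (np.float64(47.0), np.float64(25.0)), (np.float64(48.0), np.float64(8.0)), (np.float64(48.0), np.float64(9.0)), (np.float64(48.0), np.float64(25.0)), (np.float64(48.0), np.float64(5.0)), (np.float64(48.0), np.float64(-3.0)), (np.float64(48.0), np.float64(26.0)), (np.float64(49.0), np.float64(21.0)), (np.float64(49.0), np.float64(1.0)), (np.float64(49.0), np.float64(3.0)), (np.float64(51.0), np.float64(5.0))]
```

Request:
apply_moves(
  deltas=[-0.1,0.01,-0.05,0,0.8,-0.18,0.01,-0.09,0,0.8,-0.09,0.01,-0.25,0,0.8,0.03,0,-0.48,0,0.8,0.13,0,-0.67,0,0.8,0.22,-0.01,-0.84,0,0.8,0.29,-0.02,-0.98,0,0.8,0.31,-0.02,-1.03,0,0.8],
)

```text
t: 21.55
tcp_pos: [0.5622, 0.1637, 0.1215]
tcp_rot: [180.0, -0.0, 175.0]
wrist_force: [-4.2, 0.0, -1.8]
width: 0.0115
grasp_force: 98.5
```

Run:
```python
from chips import *
car("18"); chips("19")
```

```text
tcp [0.5622 0.1637 0.1215] yaw [180.    -0.   174.96] h,lat,z [-110.9] [-3.6] [121.5] F [-4.2  0.  -1.8] T [0.   1.14 0.02] w 0.0115 t 21.55
scene 0.63 374 S,lat,N [array([-38.3,   1.3,  39.5]), array([-32.4,   5.5,  46.6]), array([ 6.4, 12.9, 19.6])] tilt vs floor deg [ 6.4 -0.2] N0 13.2
top 0.66 205 S,lat,N [array([-35.1,   7.6,  39.2]), array([-40. , -16.6,  11.6]), array([ 6.6, 14.4, 21.7])] tilt vs floor deg [ 6.5 -2.7] N0 12.7
scene 10 mean [ 1.7  5.8 13.8]
[[23.9, 29.3, 15.5], [-5.1, 45.5, 14.5], [23.3, 2.2, 15.7], [2.7, 27.6, 14.4], [25.6, -25.5, 15.2], [2.9, 1.3, 14.5], [-20.1, 24.9, 11.7], [0.6, -25.1, 13.8], [-19.9, -0.7, 11.4], [-17.1, -22.0, 11.3]]
top 7 mean [  6.9 -11.7  15.7]
[[39.7, 0.7, 20.2], [21.7, 3.3, 17.5], [21.1, -23.5, 15.2], [2.4, -3.5, 15.7], [-1.5, -24.9, 13.8], [-15.1, -8.3, 15.2], [-19.8, -25.9, 12.3]]
```

Request:
apply_moves(
  deltas=[-0.1,0.01,-0.05,0,0.8,-0.2,0.02,-0.1,0,0.8,-0.3,0.03,-0.16,0,0.8,-0.4,0.03,-0.21,0,0.8,-0.4,0.03,-0.21,0,0.8],
)

```text
t: 22.45
tcp_pos: [0.5581, 0.1639, 0.1195]
tcp_rot: [180.0, 0.0, 175.0]
wrist_force: [0.7, -0.0, -1.5]
width: 0.0111
grasp_force: 98.6
```

Run:
```python
from chips import *
car("20"); car("21"); crop("21","scene",100,210,220,350,"s21")
```

```text
tcp [0.5581 0.1639 0.1195] yaw [180.     0.   174.95] h,lat,z [-115.] [-3.8] [119.5] F [ 0.7 -0.  -1.5] T [-0.02  0.12 -0.02] w 0.0111 t 22.45
scene 0.93 398 S,lat,N [array([-39.6,   0.5,  40.7]), array([-29.2,   8.9,  49.9]), array([ 4.4,  9.4, 14.1])] tilt vs floor deg [-0.1 -0. ] N0 9.4
top 0.84 226 S,lat,N [array([-39.9,   1.8,  36. ]), array([-39.8, -16.5,  10.2]), array([ 2.9,  9.6, 15.8])] tilt vs floor deg [ 0.3 -2.5] N0 8.9
tcp [0.5582 0.1639 0.1195] yaw [-1.8000e+02  1.0000e-02  1.7495e+02] h,lat,z [-114.9] [-3.8] [119.5] F [ 0.2  0.8 -1.4] T [ 0.01  0.12 -0.04] w 0.0115 t 22.65
scene 0.84 406 S,lat,N [array([-40.2,   0.4,  42.7]), array([-45.2,   6.1,  47.6]), array([ 4.3,  9.5, 26.7])] tilt vs floor deg [ 0.2 -0.3] N0 9.3
top 0.56 203 S,lat,N [array([-37.1,   6.4,  37.5]), array([-39.6, -14.5,  16.7]), array([ 3.9,  9.4, 15.2])] tilt vs floor deg [ 1.6 -3.8] N0 8.5
```

View pics/s21.png

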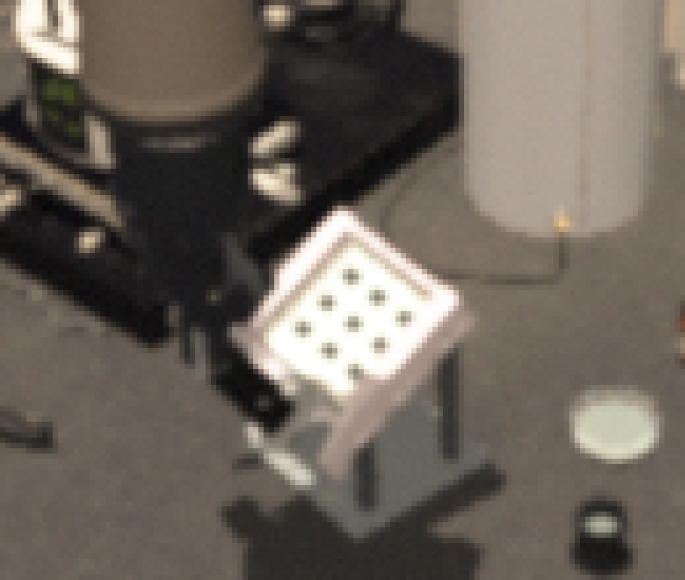

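Request:
apply_moves(
  deltas=[-0.26,0.02,-0.14,0,0.8,-0.7,0.06,-0.37,0,0.8,-1.4,0.12,-0.75,0,0.8,-2.3,0.2,-1.23,0,0.8,-3.2,0.28,-1.71,0,0.8,-4.1,0.36,-2.18,0,0.8,-4.9,0.43,-2.61,0,0.8,-5.3,0.46,-2.82,0,0.8],
)

```text
t: 23.65
tcp_pos: [0.5039, 0.1687, 0.0908]
tcp_rot: [-180.0, -0.0, 175.0]
wrist_force: [-0.7, 0.5, -2.1]
width: 0.011
grasp_force: 98.6
```

Run:
```python
from chips import *
car("22")
```

```text
tcp [0.5039 0.1687 0.0908] yaw [-1.7999e+02 -4.0000e-02  1.7498e+02] h,lat,z [-169.4] [-3.8] [90.8] F [-0.7  0.5 -2.1] T [ 0.03  0.09 -0.02] w 0.011 t 23.65
scene 0.58 383 S,lat,N [array([-39.1,   0.8,  40.4]), array([-28.7,   9. ,  47.3]), array([ 4.5,  9.6, 13.7])] tilt vs floor deg [-0.2  0.1] N0 9.5
top 0.8 411 S,lat,N [array([-38.5,   0.2,  35.4]), array([-39.2,   0.7,  42. ]), array([ 3.8,  9.5, 15.4])] tilt vs floor deg [ 0.2 -0.3] N0 9.3
```

Request:
apply_moves(
  deltas=[-0.8,0.07,-0.4,0,0.8,-2,0.17,-1,0,0.8,-3.2,0.27,-1.64,0,0.8,-5,0.4,-1.64,0,0.8,-6.5,0.4,-0.5,0,0.8,-6.5,-1.5,0,0,0.8,-6.5,-5,0,0,0.8,-6,-9,0,0,0.8],
)

```text
t: 24.65
tcp_pos: [0.4436, 0.0786, 0.091]
tcp_rot: [180.0, -0.0, 175.1]
wrist_force: [1.4, -0.7, -2.0]
width: 0.0112
grasp_force: 98.6
```

Request:
apply_moves(
  deltas=[1,-3,0,0,0.8,2,-5.5,0,0,0.8,3,-7,0,0,0.8,3,-7,-1,0,0.8,3,-7,-1.8,0,0.8,3,-7,-2.3,0,0.8,3,-7,-2.6,0,0.8],
)

```text
t: 25.35
tcp_pos: [0.4742, 0.0093, 0.0645]
tcp_rot: [-180.0, -0.1, 175.0]
wrist_force: [1.0, 0.2, -1.8]
width: 0.0114
grasp_force: 98.6
```

Run:
```python
from chips import *
st(); shot("scene","scene23"); crop("23","scene",110,270,200,400,"s23")
```

```text
tcp [0.4742 0.0093 0.0645] yaw [-1.7998e+02 -8.0000e-02  1.7503e+02] h,lat,z [-185.1] [-165.2] [64.5] F [ 1.   0.2 -1.8] T [-0.05  0.09  0.02] w 0.0114 t 25.35
```

View pics/s23.png

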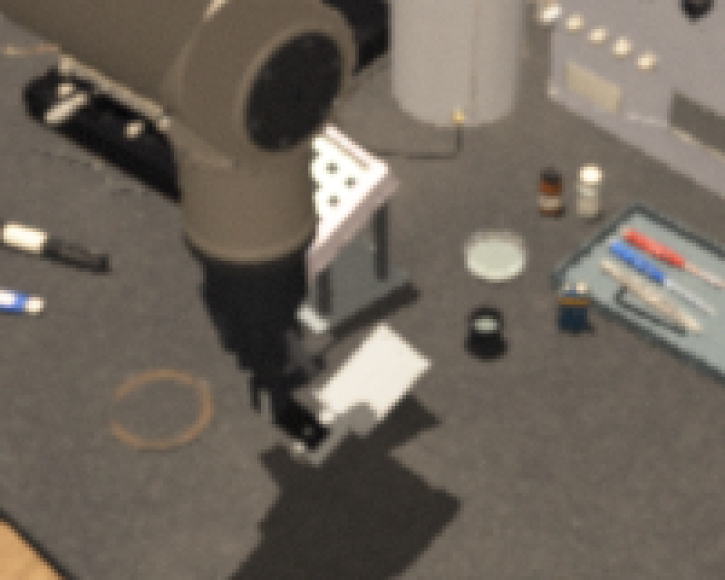

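Request:
apply_moves(
  deltas=[0,0,-0.2,0,0.8,0,0,-0.3,0,0.8,0,0,-0.4,0,0.8,0,0,-0.4,0,0.8],
)

```text
t: 25.8
tcp_pos: [0.4751, 0.0086, 0.0613]
tcp_rot: [180.0, 0.0, 175.0]
wrist_force: [-0.0, 1.0, -1.7]
width: 0.0118
grasp_force: 98.6
```

Request:
apply_moves(
  deltas=[0,0,0,0,1.32,0,0,0,0,1.34,0.5,-0.04,0.1,0,1.34,1.06,-0.09,0.2,0,1.34,1.66,-0.14,0.25,0,1.34,2.26,-0.2,0.27,0,1.34,2.76,-0.24,0.25,0,1.34,3.26,-0.28,0.2,0,1.34],
  newtons=22,
)

```text
t: 26.6
tcp_pos: [0.5082, 0.0057, 0.0632]
tcp_rot: [-180.0, -0.0, 174.9]
wrist_force: [0.3, -0.3, -1.0]
width: 0.0136
grasp_force: 19.0
```

```bash
cat > lf.py <<'E'
from pl import *
def lf():
    st()
    for n in("scene","top"):
        p,d,W=shot(n)
        r=robot.cut_out("lifter",n)
        if not r: print(n,"none"); continue
        m=r[0]["pixels"]&(d>0); q=W[m]; br=p[m].min(1)>130; b=q[br&(q[:,0]>.5)]
        if len(b)<10: print(n,"few",len(b)); continue
        A=np.c_[b[:,:2]-b[:,:2].mean(0),np.ones(len(b))]; w=np.ones(len(b),bool)
        for _ in range(5):
            k=np.linalg.lstsq(A[w],b[w,2],rcond=None)[0]; w=abs(b[:,2]-A@k)<.005
        print(n,round(r[0]["conf"],2),len(b),"blade mean",b.mean(0).round(3),"slope deg x,y",np.degrees(np.arctan(k[:2])).round(1),"z0",k[2].round(4),"x range",np.percentile(b[:,0],[3,97]).round(3))
E
python3 -c "
from lf import *
lf()"
```

```text
tcp [0.5082 0.0057 0.0632] yaw [-179.99   -0.    174.95] h,lat,z [-150.9] [-165.8] [63.2] F [ 0.3 -0.3 -1. ] T [-0.01  0.07 -0.  ] w 0.0136 t 26.6
scene 0.7 420 blade mean [0.619 0.002 0.048] slope deg x,y [26.9 -4.5] z0 0.0499 x range [0.575 0.653]
top 0.67 121 blade mean [ 0.64  -0.003  0.061] slope deg x,y [22.8 -2.9] z0 0.0613 x range [0.628 0.651]
```

Request:
apply_moves(
  deltas=[0,0,-0.15,0,1.34,0,0,-0.25,0,1.34,0,0,-0.3,0,1.34,0,0,-0.3,0,1.34],
)

```text
t: 27.2
tcp_pos: [0.5076, 0.0058, 0.0602]
tcp_rot: [-180.0, -0.0, 175.0]
wrist_force: [0.8, -0.6, -1.2]
width: 0.0136
grasp_force: 19.0
```

Request:
apply_moves(
  deltas=[0,0,-0.1,0,1.34,0,0,-0.2,0,1.34,0,0,-0.3,0,1.34,0,0,-0.3,0,1.34],
)

```text
t: 27.6
tcp_pos: [0.5076, 0.0057, 0.0571]
tcp_rot: [-180.0, -0.0, 175.0]
wrist_force: [0.6, -0.5, -2.4]
width: 0.0138
grasp_force: 19.0
```

Request:
apply_moves(
  deltas=[0,0,-0.1,0,1.34,0,0,-0.2,0,1.34,0,0,-0.3,0,1.34,0,0,-0.3,0,1.34],
)

```text
t: 28.0
tcp_pos: [0.5078, 0.0058, 0.0549]
tcp_rot: [180.0, 0.0, 174.9]
wrist_force: [-6.3, 0.1, 18.3]
width: 0.0135
grasp_force: 21.2
```

```bash
python3 -c "
from lf import *
lf()"
```

```text
tcp [0.5078 0.0058 0.0549] yaw [179.97   0.   174.95] h,lat,z [-151.3] [-165.7] [54.9] F [-6.3  0.1 18.3] T [ 0.06  1.51 -0.05] w 0.0135 t 28.0
scene 0.93 419 blade mean [ 0.617 -0.001  0.04 ] slope deg x,y [27.3 -4. ] z0 0.0409 x range [0.574 0.651]
top 0.66 124 blade mean [ 0.638 -0.003  0.056] slope deg x,y [ 8.9 -0. ] z0 0.0528 x range [0.626 0.651]
```

Request:
apply_moves(
  deltas=[0,0,0.15,0,1.34,0,0,0.15,0,1.37,0,0,0.15,0,1.39,0.3,-0.03,0.15,0,1.4,0.7,-0.06,0.25,0,1.41,1.1,-0.1,0.3,0,1.42,1.5,-0.13,0.35,0,1.43,1.9,-0.17,0.4,0,1.44],
)

```text
t: 29.0
tcp_pos: [0.5271, 0.004, 0.0583]
tcp_rot: [-180.0, -0.0, 175.0]
wrist_force: [0.2, 1.4, -0.6]
width: 0.0146
grasp_force: 0.0
```

```bash
python3 -c "
from lf import *
lf()"
```

```text
tcp [0.5271 0.004  0.0583] yaw [-180.     -0.    174.95] h,lat,z [-131.9] [-165.8] [58.3] F [ 0.2  1.4 -0.6] T [-0.02  0.05  0.04] w 0.0146 t 29.0
scene 0.74 13 blade mean [ 0.797 -0.042  0.038] slope deg x,y [-40.1 -15.5] z0 0.038 x range [0.785 0.829]
top none
```

Request:
apply_moves(
  deltas=[0,0,0,0,2,0,0,0,0,4,0,0,0,0,8.5,0,0,0,0,8.5,0,0,0,0,8.5,0,0,2,0,8.5,0,0,5,0,8.5,0,0,9,0,8.5],
)

```text
t: 30.0
tcp_pos: [0.5256, 0.0039, 0.1483]
tcp_rot: [-179.9, -0.2, 175.0]
wrist_force: [0.2, 0.0, 0.4]
width: 0.0847
grasp_force: 0.0
```

Request:
apply_moves(
  deltas=[0,0,4,0,8.5,0,-4,7,0,8.5,0,-8,8,0,8.5,-0.5,-12,8,0,8.5,-1,-16,8,0,8.5,-1.5,-20,8,0,8.5,-1.5,-22,8,0,8.5,-1.5,-22,8,0,8.5],
)

```text
t: 30.8
tcp_pos: [0.5109, -0.2192, 0.2284]
tcp_rot: [-179.9, 0.0, 174.7]
wrist_force: [0.3, 0.6, -0.0]
width: 0.0853
grasp_force: 0.0
```

Run:
```python
from chips import *
car("24")
for n in("scene","top"):
    p,d,W=shot(n,n+"25"); r=robot.cut_out("lifter",n)
    for o in r[:1]:
        m=o["pixels"]&(d>0); q=W[m]; t=q[q[:,2]>.09]; b=q[q[:,2]<.015]
        print(n,o["conf"],o["bbox"],"handle top",len(t),t.mean(0).round(3) if len(t) else 0,"low",len(b),b.mean(0).round(4),np.percentile(q,[2,98],0).round(3).tolist())
    k=cv2.minAreaRect((b[:,:2]*1000).astype(np.float32)); print(k)
    X=b[b[:,0]>t[:,0].mean()+.03] if len(t) else b; A=np.c_[X[:,:2]-X[:,:2].mean(0),np.ones(len(X))]; print("blade plane",np.degrees(np.arctan(np.linalg.lstsq(A,X[:,2],rcond=None)[0][:2])).round(1),X[:,2].mean().round(4))
```

```text
tcp [ 0.5109 -0.2192  0.2284] yaw [-1.7994e+02  1.0000e-02  1.7470e+02] h,lat,z [-128.7] [-389.6] [228.4] F [ 0.3  0.6 -0. ] T [0.01 0.03 0.05] w 0.0853 t 30.8
scene 0.66 351 S,lat,N [array([-37.2,   2. ,  40.2]), array([-29.3,   6.5,  47.2]), array([ 5. ,  9.4, 14.7])] tilt vs floor deg [-0.4 -0.4] N0 9.5
top 0.85 396 S,lat,N [array([-39.1,  -1. ,  35.9]), array([-37. ,   2. ,  41.3]), array([ 3.7,  9.5, 15.2])] tilt vs floor deg [-0.1  0.4] N0 9.4
scene 0.94 [289.3, 203.5, 39.4, 30.6] handle top 56 [ 0.557 -0.     0.101] low 448 [ 0.6142 -0.005   0.0021] [[0.545, -0.033, -0.003], [0.664, 0.024, 0.105]]
((606.330322265625, 0.3532257080078125), (67.09932708740234, 129.85459899902344), 86.89759826660156)
blade plane [-0.8 -0.4] 0.0013
top 0.78 [297.1, 193.5, 15.8, 30.9] handle top 33 [0.558 0.002 0.103] low 409 [ 0.614  -0.0027  0.0014] [[0.544, -0.033, -0.006], [0.663, 0.026, 0.105]]
((602.9224243164062, -1.6374397277832031), (60.209041595458984, 125.67535400390625), 84.92302703857422)
blade plane [-1.5  0.1] 0.0012
```

Lifter stands flat and free, carrier lies flat and home in the pocket, and the gripper is clear of both. Handing in.

```bash
python3 -c "
from station import robot
print(robot.sign_off())"
```

```text
the job is handed in; nothing more can be done
None
```

The carrier lies flat and home in the case and the lifter stands flat and released on the desk, both going by the last camera measurements; the job is handed in (no verdict came back), and I viewed 12 pictures, over the limit of 10.

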